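# Index the mill jar, then hold the grinding ball ready over it

## Task

Get the bench mill ready for charging: first turn the open steel grinding jar where it stands in its seat, without lifting it out, until the lug on its side faces the pointer on the mill's deck, and let go of it. Then lift the small porcelain dish off the balance pan and turn it about a quarter turn, keeping it level and moving smoothly so that the loose steel ball stays in its middle, and bring it to the control-panel side of the jar with its pouring lip pointing straight towards the back of the mill. Finish while still holding the dish in the gripper, level and still, its lip over the middle of the jar's mouth and its foot about 2 cm above the jar's rim, touching nothing, ready to tip; leave the jar lid, the clamp bar and the amber bottle where they are.

Things in the scene. Friction and masses are not known exactly. Their poses are not given: they have to be found in the camera images.
- mill: The bench mill, fixed: white box 310 x 220 mm, aluminium deck on top, 100 mm above the bench. Origin on the bench under the axis of the jar seat; x points from the control panel (at -x: knob, dark display) to the mill's back, z up. Seat: dark ring on the deck, 75 mm across, 6 mm high, 2.5 mm play round the jar. Two columns 12 mm thick at y = +/-94 mm reach 165 mm above the bench.
- mark_tip (a point): Tip of the pointer: a dark wedge 20 mm long and 6 mm high on the deck, on the control-panel side of the seat, pointing at the jar; its tip lies 44 mm from the seat's axis, at the mill's x = -44 mm.
- jar_center (a point): Centre (half-way up) of the open steel grinding jar, a loose round pot, 58 mm outside and 44 mm inside diameter, 56 mm high, about 0.45 kg, standing on the deck inside the seat ring. z up, its -x points to its lug: the lug faces the pointer when the jar's x axis points along the mill's x axis. Turns easily in the seat when gripped across its outside.
- jar_mouth (a point): Centre of the jar's mouth, level with its rim, 28 mm above jar_center.
- jar_lug (a point): Outer end of the jar's lug, a steel block 11 mm wide and 10 mm high that stands 11 mm out from the jar's side, 10 to 21 mm above the jar's underside (lower than half-way up). This point is 40 mm from the jar's axis.
- balance: The top-loading balance, fixed: white, 302 x 200 mm, keys and display towards its -x. Origin on the bench under the centre of the round steel pan (120 mm across), whose top is 76 mm above the bench. The dish stands on the pan.
- dish_center (a point): Centre, 12 mm above the underside, of the loose round porcelain dish: 62 mm across, 24 mm high, side upright over its upper half, narrowing below to a foot 38 mm across; dished inside; about 75 g. Its x axis points along its pouring lip, z up. Best gripped across its sides, square to the lip.
- dish_lip (a point): Tip of the dish's pouring lip, level with its rim, 41 mm from the dish's axis along the dish's x axis, 12 mm above dish_center.
- ball_center (a point): Centre of the loose polished steel ball, 20 mm across, about 33 g, lying in the middle of the dish; it rolls very easily.
- jar_lid_center (a point): Centre of the jar's lid, a loose steel disc 62 mm across and 14 mm high, lying on the bench. Leave it alone.
- clamp_bar_center (a point): Middle of the mill's clamp bar, a loose aluminium bar 214 x 26 x 10 mm with a black knob on top (42 mm high in all), lying on the bench. Leave it alone.
- bottle_center (a point): Centre of a loose amber glass bottle with a black cap, 96 mm across, 215 mm high. Leave it alone.

How it is judged:
By the outcome, as a careful person would: the job done as asked, in the order asked, and still so for the second after the job is handed in, while the arm keeps its last pose, push and grip.
It also fails if it takes over 72 s, if anything falls off the work surface, if the arm or the gripper's body presses on something with over 40 N, if the wrist force passes 120 N, or if a joint passes its speed limit or range.

## Robot

A 6-joint arm with a two-finger parallel gripper is mounted at the origin on the work surface. World frame = base frame: x ahead of the robot, y to its left, z up, the work surface at z = 0. Lengths are in m, angles in degrees, forces in N, time in s.
With the tool pointing down it reaches from about 0.3 to 0.875 m from the base axis. Payload 6.4 kg.
Tool frame: the origin (TCP) lies on the centre line of the jaws, within the pads' length; the fingertips stand tcp_to_tips ahead of it and the grasp point (between the pads) lies 5 mm behind it (tcp_to_tips is the distance from the TCP to the fingertips, in m); z points along the fingers, x is the direction in which the jaws open and shut, and the axes are right-handed (so a half turn about z gives the same grasp; the last joint's range is limited). The gripper opens to 85 mm and grips with 20 to 120 N. Pads are 22 mm wide; open, the fingers measure 114 mm over their backs; the gripper's body (76 mm by 85 mm) begins 54 mm behind the grasp point. The pads swing forward as they close: fully open they stand 13 mm farther back than shut.
Start: joints at [-77.481, 10.359, 92.074, -0, 77.567, -11.82], TCP at [0.237, -0.524, 0.245] pointing down, gripper open.
Joint ranges: [-171.53, 171.53], [-51.25, 118.39], [17.06, 147.69], [-65.23, 245.23], [0, 150.52], [-178.68, 178.68]. Speed limits (degrees/s): [147.25, 147.25, 172.46, 180, 180, 180].

## Interface

Orientations are given as a 3x3 rotation matrix whose columns are the frame's x, y, z axes.
In Python, from plant import * gives the robot as it stands. The module is installed in compiled form; this text tells all that it offers.
- The arm moves only by the shell command python3 -m inch 'ROWS' [FORCE]. ROWS is a JSON object of lists of equal length, an entry for each row: "offset": the shift along the tool's x, y, z in mm, a list of three; "turn": the turn about the tool's z in rad; "jaw": the closure, from -1 (fully open) to 1 (shut). In form: {"offset": [[dx, dy, dz], ...], "turn": [turn, ...], "jaw": [jaw, ...]}. A call has 1 to 20 rows; each row is the pose to reach, as a shift and turn from the pose commanded when the call began, along the tool's axes at that moment; what a row does not reach only later rows make up. A row lasts 1/10 s, in which the tool goes at most 50 mm and 8.59 degrees, less where a joint would pass 70% of its speed; a pose out of reach is approached as far as the arm can. A call with a gripper value outside its range is refused whole. The fingers move at their own pace and stop on an object; FORCE is the grip in N (left out, the last holds). Time passes only in rows, so rows that repeat a pose let the fingers close. It gives the time, the measured TCP pose, the force and the opening at its end, in the units of the state.
- get_obs(): the state, without advancing time (a new reading comes with each control period).
- grab_frame(name): name is "scene" or "top" or "wrist"; returns a dict with "image" (384x512x3 uint8, red, green, blue), "fovy" (degrees; the focal length in pixels is half the picture's height over the tangent of half this angle, whatever the lens; pixels are square), "cx", "cy" (the principal point, pixels), "R" (3x3) and "t" (3): a world point X has camera coordinates R X + t. Camera axes: x right, y down, z forward; pixel columns grow to the right and rows downward; lengths in m; the calibration is good to about 2 mm. The wrist camera is an equidistant fisheye: a pixel r from the principal point sees the ray r / f radians off the axis. A picture is of the moment at which its call begins. There is no depth.
- sign_off(): hands the job in, once; it reports no verdict.
The state is a dict: "time": time; "joints": joint angles; "joint_vel": joint speeds; "tau": joint torques, N m; "ee_pos": TCP position; "tool_rot": TCP orientation; "contact_force": force on the tool from outside, world axes, zero at the start; "ft_torque": the same for the moment, N m; "finger_gap": finger opening in m.
Only numpy, scipy, OpenCV 4.12 (cv2) and the standard library are available. Lean on these libraries where they do the work, as an engineer would, in place of code of your own. Each camera call takes 0.05 s, during which the arm holds its last target. There are 200 camera calls.

## Working session

There is one attempt and no reset: what is moved stays moved. The work goes in short steps, Python scripts to look and compute and a shell command to move; the robot and the scene stay as the last step left them, time stands still between calls to the robot, and variables do not carry over. Pictures are saved under pics/ and viewed, about 8 in all and at most 12, crops included, and the job is handed in when it is done.

```bash
mkdir -p pics; cat > h.py <<'E'
from plant import *
import numpy as np, cv2
def save(n,f,crop=None,s=1):
    im=f["image"][:,:,::-1]
    if crop: a,b,c,d=crop; im=im[b:d,a:c]
    cv2.imwrite(n,cv2.resize(im,None,fx=s,fy=s,interpolation=cv2.INTER_CUBIC))
def ray(f,u,v,wrist=False):
    F=f["image"].shape[0]/2/np.tan(np.radians(f["fovy"])/2)
    x,y=(u-f["cx"])/F,(v-f["cy"])/F
    if wrist:
        r=np.hypot(x,y); s=np.sinc(r/np.pi); d=np.array([x*s,y*s,np.cos(r)])
    else: d=np.array([x,y,1.])
    R=np.array(f["R"]); return -R.T@np.array(f["t"]), R.T@d
def onz(f,u,v,z,wrist=False):
    c,d=ray(f,u,v,wrist); return c+d*(z-c[2])/d[2]
def proj(f,X):
    F=f["image"].shape[0]/2/np.tan(np.radians(f["fovy"])/2)
    p=np.array(f["R"])@X+np.array(f["t"]); return f["cx"]+F*p[0]/p[2], f["cy"]+F*p[1]/p[2]
E
python3 - <<'E'
from h import *
import pickle
o=get_obs(); print({k:np.round(v,4).tolist() for k,v in o.items()})
fs={n:grab_frame(n) for n in("scene","top","wrist")}
pickle.dump(fs,open("f0.pkl","wb"))
for n in fs: save(f"pics/{n}0.png",fs[n],s=1.5); f=fs[n];print(n,f["fovy"],ray(f,256,192)[0])
E
```

```text
{'time': 0.0, 'joints': [-77.4812, 10.4029, 92.1326, 0.0005, 77.5682, -11.8191], 'joint_vel': [0.0177, 0.0203, 0.0688, -0.0824, -0.0708, 0.0612], 'tau': [0.0002, -44.487, -35.1338, -0.0002, 0.0089, 0.0], 'ee_pos': [0.2369, -0.5233, 0.2444], 'tool_rot': [[0.4121, -0.9111, -0.0004], [-0.9111, -0.4121, 0.0018], [-0.0018, -0.0004, -1.0]], 'contact_force': [-0.7506, -0.1119, -0.5777], 'ft_torque': [-0.0243, -0.0063, 0.0221], 'finger_gap': 0.0856}
scene 52.165326163662655 [ 0.95948919 -0.19693492  0.97761093]
top 57.35015828695613 [0.46808865 0.12856683 1.10841031]
wrist 65.70646984690485 [ 0.31078411 -0.48995004  0.37433754]
```

View pics/top0.png

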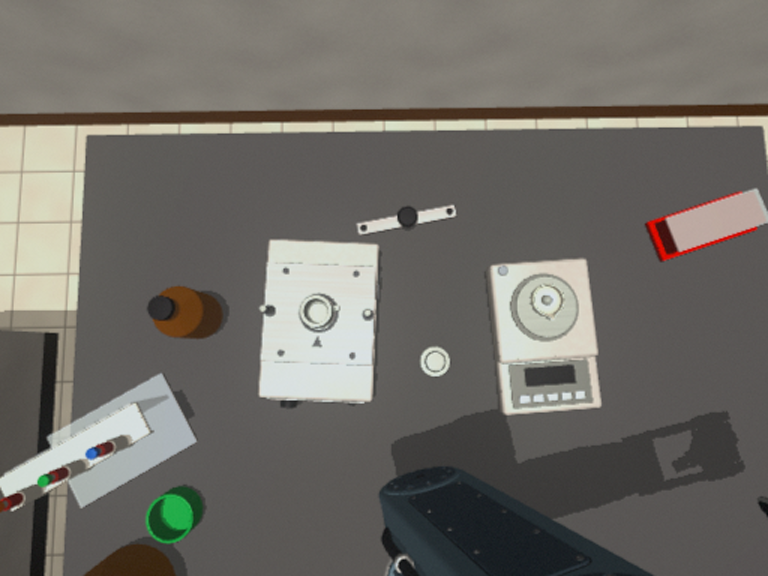

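View pics/scene0.png

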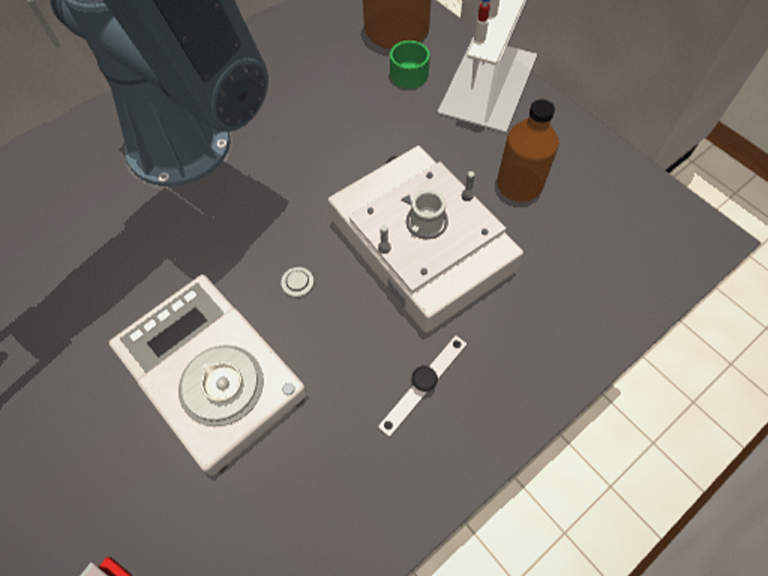

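The top view shows the mill with the jar at about (318,312) in 1.5x pixels, the pointer at (317,341), and the dish with the ball at (547,300). In the scene view the jar is at (428,207) and the dish at (222,383). Next I'll enlarge the jar and the dish from both views in one picture.

```bash
python3 - <<'E'
from h import *
import pickle
fs=pickle.load(open("f0.pkl","rb"))
def c(n,u,v,h=32,s=9):
    im=fs[n]["image"][v-h:v+h,u-h-8:u+h+8,::-1]; return cv2.resize(im,(400,300) if 0 else None,fx=4.9,fy=4.6,interpolation=cv2.INTER_CUBIC)
A=np.vstack([np.hstack([c("top",212,210),c("top",365,200)]),np.hstack([c("scene",285,140),c("scene",148,255)])])
print(A.shape); cv2.imwrite("pics/crop0.png",A)
for n,u,v,z in(("top",212,207,.156),("top",365,200,.09),("scene",285,135,.156),("scene",148,255,.09)): print(n,onz(fs[n],u,v,z))
E
```

```text
(588, 784, 3)
top [0.54024034 0.22468735 0.156     ]
top [ 0.55770822 -0.21517017  0.09      ]
scene [0.54126617 0.22930383 0.156     ]
scene [ 0.55989749 -0.21300702  0.09      ]
```

View pics/crop0.png

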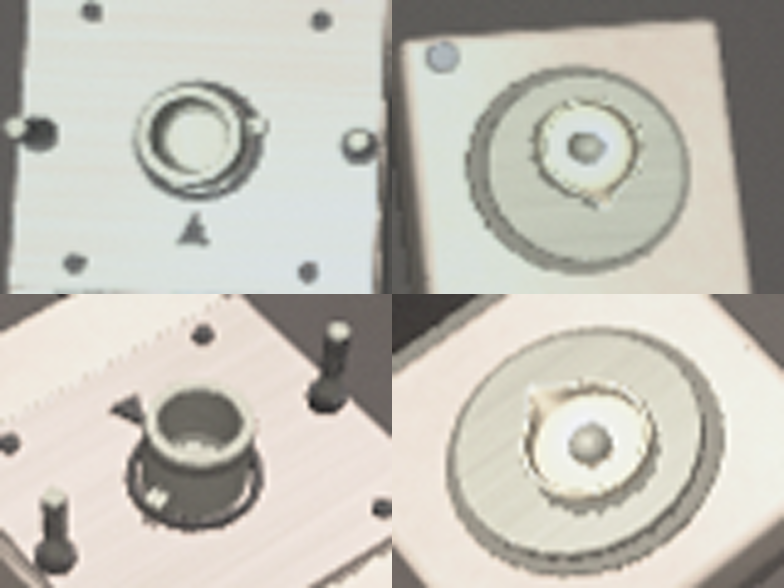

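```bash
python3 - <<'E'
from h import *
import pickle
fs=pickle.load(open("f0.pkl","rb")); T=fs["top"];S=fs["scene"]
def t(f,o,x,y,z): return onz(f,o[0]+x/4.9,o[1]+y/4.6,z)[:2]
for n,f,o,P in(("top",T,(172,178),dict(colL=(15,127,.165),colR=(358,146,.165),tip=(193,212,.106),jar=(188,138,.156),lug=(262,126,.121))),
 ("topd",T,(325,168),dict(dish=(195,147,.1),lip=(213,203,.1),pan=(196,168,.076))),
 ("scene",S,(245,108),dict(colL=(340,36,.165),colR=(55,201,.165),tip=(147,120,.106),jar=(201,130,.156),lug=(157,203,.116))),
 ("scened",S,(108,223),dict(dish=(199,145,.1),lip=(142,96,.1),pan=(194,145,.076)))):
    r={k:t(f,o,*v) for k,v in P.items()}
    print(n,{k:v.round(4).tolist() for k,v in r.items()})
    if "colL" in r:
        d=r["colL"]-r["colR"]; print(" mill yaw",np.degrees(np.arctan2(d[1],d[0]))-90,np.linalg.norm(d),"mid",(r["colL"]+r["colR"])/2)
        m=(r["colL"]+r["colR"])/2
        for c in(m,): 
            d=c-r["lug"];print(" jar yaw",np.degrees(np.arctan2(d[1],d[0])),np.linalg.norm(d))
            d=c-r["tip"];print(" tip yaw",np.degrees(np.arctan2(d[1],d[0])),np.linalg.norm(d))
    else:
        d=r["lip"]-r["dish"];print(" dish yaw",np.degrees(np.arctan2(d[1],d[0])),np.linalg.norm(d))
E
```

```text
top {'colL': [0.5451, 0.3229], 'colR': [0.5306, 0.1351], 'tip': [0.4955, 0.2317], 'jar': [0.5376, 0.2291], 'lug': [0.5467, 0.1903]}
 mill yaw -4.4100676017062455 0.18839806765588582 mid [0.53783694 0.22897274]
 jar yaw 102.98063435367172 0.03967458873053207
 tip yaw -3.6676095986341726 0.04243570743007729
topd {'dish': [0.557, -0.2112], 'lip': [0.5216, -0.2197], 'pan': [0.5455, -0.2191]}
 dish yaw -166.47010498042482 0.036363455380718016
scene {'colL': [0.5492, 0.3238], 'colR': [0.5381, 0.1366], 'tip': [0.4961, 0.2364], 'jar': [0.5459, 0.2287], 'lug': [0.5487, 0.1977]}
 mill yaw -3.394602035366603 0.1874935782198274 mid [0.54360491 0.23019919]
 jar yaw 98.90028375893331 0.03289266046153472
 tip yaw -7.437059103563976 0.04793636263301771
scened {'dish': [0.5643, -0.2111], 'lip': [0.5243, -0.2183], 'pan': [0.5519, -0.2134]}
 dish yaw -169.83746955698268 0.04066298155332032
```

```bash
python3 -c "
import plant;print([n for n in dir(plant) if n[0]!='_']);print(getattr(plant,'tcp_to_tips',None))"
python3 -m inch '{"offset":[[-4,-9,-2],[-15,-32,-8],[-30,-65,-14],[-48,-105,-20],[-67,-145,-26],[-86,-186,-32],[-105,-226,-38],[-122,-265,-43],[-138,-299,-48],[-152,-330,-52],[-162,-352,-54],[-168,-364,-55],[-168,-364,-55],[-168,-364,-55]],"turn":[0,0.02,0.04,0.06,0.09,0.12,0.15,0.17,0.19,0.2,0.21,0.215,0.215,0.215],"jaw":[-1,-1,-1,-1,-1,-1,-1,-1,-1,-1,-1,-1,-1,-1]}' 40
python3 - <<'E'
from h import *
import pickle
fs={n:grab_frame(n) for n in("wrist",)}
pickle.dump(fs,open("f1.pkl","wb"))
save("pics/w1.png",fs["wrist"],s=1.5)
E
```

```text
['IKError', 'get_obs', 'grab_frame', 'sign_off', 'tcp_to_tips']
0.014
time: 1.55
ee_pos: [0.4992, -0.2204, 0.3002]
tool_rot: [[0.209, -0.978, -0.0], [-0.978, -0.209, -0.0], [-0.0, 0.0, -1.0]]
contact_force: [-1.3, -0.7, -0.5]
finger_gap: 0.0855
```

View pics/w1.png

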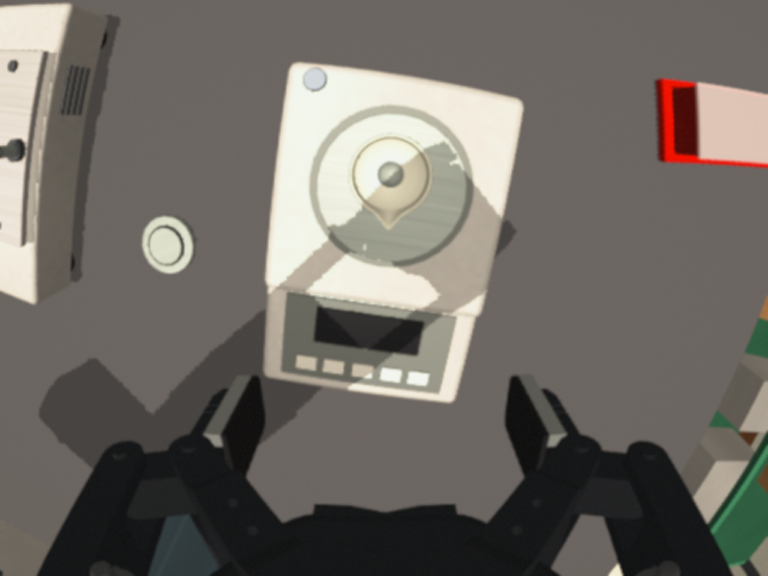

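The wrist view shows the dish centred at about (391,175) in 1.5x pixels with its lip tip at (388,227), so the lip points at the robot (yaw about -168°). That needs about 164° of turn, not a quarter. I'll compute the pose, then move over the mill.

```bash
python3 - <<'E'
from h import *
import pickle
f=pickle.load(open("f1.pkl","rb"))["wrist"]
p=lambda u,v,z:onz(f,u/1.5,v/1.5,z,True)
c=(p(351,175,.1)+p(432,175,.1))/2;l=p(388,228,.1);b=p(391,175,.094);t=p(392,135,.1)
print("rim c",c,"width",p(351,175,.1)-p(432,175,.1),"lip",l,"top",t,"ball",b)
d=l-(b+0);print(np.degrees(np.arctan2(d[1],d[0])),np.linalg.norm(l[:2]-c[:2]))
g=cv2.cvtColor(f["image"],cv2.COLOR_RGB2HSV);print(g[90,260],g[117,240],g[117,275],g[120,300], g[150,260])
print(onz(f,385/1.5,185/1.5,.076,True))
# plan: over mill, tool yaw -65.7.. delta in tool axes to (.46,.225,.33)
R=np.array(get_obs()["tool_rot"]);print(R.T@(np.array([.47,.225,.33])-get_obs()["ee_pos"])*1000)
E
```

```text
rim c [ 0.55836489 -0.21339091  0.1       ] width [-0.01268964  0.05818985  0.        ] lip [ 0.51858701 -0.21934517  0.1       ] top [ 0.58716179 -0.20746435  0.1       ] ball [ 0.55767294 -0.2132139   0.094     ]
-171.08487597517654 0.04022105189038617
[ 33  20 233] [ 37  19 246] [ 22  48 206] [ 34  26 160] [ 22  46 199]
[ 0.54774227 -0.21080022  0.076     ]
[-442.15751891  -64.56749612  -29.85167411]
```

```bash
python3 -m inch '{"offset":[[-10,-3,0],[-36,-12,0],[-70,-23,0],[-105,-35,0],[-140,-47,0],[-175,-59,0],[-210,-70,0],[-245,-82,0],[-278,-93,0],[-305,-102,0],[-324,-109,0],[-334,-112,0],[-334,-112,0],[-334,-112,0]],"turn":[-0.05,-0.17,-0.31,-0.45,-0.59,-0.73,-0.87,-1.0,-1.12,-1.23,-1.32,-1.36,-1.36,-1.36],"jaw":[-1,-1,-1,-1,-1,-1,-1,-1,-1,-1,-1,-1,-1,-1]}'
python3 - <<'E'
from h import *
import pickle
fs={n:grab_frame(n) for n in("wrist",)}
pickle.dump(fs,open("f2.pkl","wb"))
save("pics/w2.png",fs["wrist"],s=1.5)
E
```

```text
time: 3.0
ee_pos: [0.5393, 0.1281, 0.3001]
tool_rot: [[1.0, -0.004, -0.0], [-0.004, -1.0, -0.001], [-0.0, 0.001, -1.0]]
contact_force: [-0.2, -0.3, -0.8]
finger_gap: 0.0858
```

View pics/w2.png

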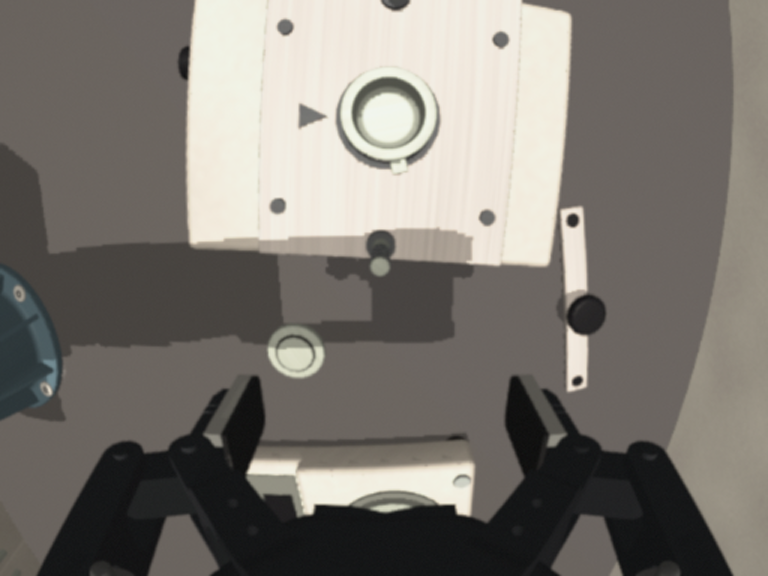

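The wrist view is clear: the jar rim is at (388,114), the lug end at (399,172), the pointer tip at (327,116), and the four deck screws are at (285,27), (501,40), (278,206) and (487,218).

```bash
python3 - <<'E'
from h import *
import pickle
f=pickle.load(open("f2.pkl","rb"))["wrist"]; g=cv2.cvtColor(f["image"],cv2.COLOR_RGB2GRAY).astype(float)
def cen(u,v,h=9):
    u0,v0=int(u/1.5),int(v/1.5); w=g[v0-h:v0+h+1,u0-h:u0+h+1]; m=np.clip(np.median(w)-25-w,0,None)
    y,x=np.mgrid[-h:h+1,-h:h+1]; return u0+(m*x).sum()/m.sum(),v0+(m*y).sum()/m.sum()
S=[onz(f,*cen(*p),.101,True)[:2] for p in((285,27),(501,40),(278,206),(487,218))]
print(np.round(S,4).tolist()); a=lambda d:round(np.degrees(np.arctan2(d[1],d[0])),2)
print("x dirs",a(S[1]-S[0]),a(S[3]-S[2]),"y dirs",a(S[0]-S[2])-90,a(S[1]-S[3])-90,"mean",np.mean(S,0))
p=lambda u,v,z:onz(f,u/1.5,v/1.5,z,True)[:2]
tip=p(327,116,.106); col=p(380,266,.165); lug=p(399,174,.118); lugL,lugR=p(391,165,.121),p(407,165,.121)
jar=(p(337.5,114,.156)+p(439,114,.156))/2; jy=(p(388,67,.156)+p(388,163,.156))/2
print("tip",tip,"col",col,"lug",lug,lugL,lugR,"jarx",jar,"jary",jy, "diam",p(439,114,.156)-p(337.5,114,.156),p(388,67,.156)-p(388,163,.156))
m=np.array([np.cos(np.radians(-4)),np.sin(np.radians(-4))]);n=np.array([-m[1],m[0]])
print("seat from tip",tip+.044*m,"from col",col+.094*n)
c=np.array([jar[0],jy[1]]);print("jar yaw",a(c-lug),np.linalg.norm(c-lug))
E
```

```text
[[0.4652, 0.3035], [0.6231, 0.2943], [0.4571, 0.1674], [0.6149, 0.1579]]
x dirs -3.36 -3.45 y dirs -3.3900000000000006 -3.430000000000007 mean [0.54008254 0.23079644]
tip [0.4970467  0.23256299] col [0.53505834 0.13696036] lug [0.54799724 0.19036062] [0.54241152 0.19679898] [0.55337043 0.19683993] jarx [0.54033215 0.23018329] jary [0.54016227 0.22932356] diam [ 6.11186830e-02 -1.30384502e-05] [0.0001188 0.0594763]
seat from tip [0.54093952 0.2294937 ] from col [0.54161545 0.23073138]
jar yaw 101.13 0.039709753906231174
```

```bash
python3 -m inch '{"offset":[[0,-15,0],[1,-45,0],[1,-75,5],[1,-95,20],[1,-102,45],[1,-102,75],[1,-102,105],[1,-102,130],[1,-102,148],[1,-102,158],[1,-102,163],[1,-102,164],[1,-102,164],[1,-102,164]],"turn":[0,0,0,0,0,0,0,0,0,0,0,0,0,0],"jaw":[-1,-1,-1,-1,-1,-1,-1,-1,-1,-1,-1,-1,-1,-1]}' 40
python3 -m inch '{"offset":[[0,0,0],[0,0,0],[0,0,0],[0,0,0],[0,0,0],[0,0,0],[0,0,0],[0,0,0]],"turn":[0,0,0,0,0,0,0,0],"jaw":[-0.6,-0.4,-0.2,0,0.3,0.6,1,1]}' 40
```

```text
time: 4.45
ee_pos: [0.5412, 0.2313, 0.1374]
tool_rot: [[1.0, -0.001, 0.002], [-0.001, -1.0, 0.0], [0.002, -0.0, -1.0]]
contact_force: [-0.4, 0.2, -0.3]
finger_gap: 0.0853
time: 5.25
ee_pos: [0.5413, 0.2313, 0.1374]
tool_rot: [[1.0, -0.001, 0.002], [-0.001, -1.0, 0.0], [0.002, -0.0, -1.0]]
contact_force: [-0.0, -0.7, 5.3]
finger_gap: 0.0566
```

```bash
python3 -m inch '{"offset":[[0,0,0],[0,0,0],[0,0,0],[0,0,0],[0,0,0],[0,0,0],[0,0,0],[0,0,0],[0,0,0],[0,0,0],[0,0,0],[0,0,0],[0,0,0],[0,0,0],[0,0,0],[0,0,0],[0,0,0],[0,0,0],[0,0,0],[0,0,0]],"turn":[0.03,0.1,0.21,0.33,0.45,0.57,0.69,0.81,0.93,1.05,1.17,1.29,1.41,1.52,1.62,1.7,1.77,1.81,1.825,1.825],"jaw":[1,1,1,1,1,1,1,1,1,1,1,1,1,1,1,1,1,1,1,1]}'
```

```text
time: 7.25
ee_pos: [0.5417, 0.2306, 0.1374]
tool_rot: [[-0.253, -0.968, 0.003], [-0.968, 0.253, -0.001], [0.0, -0.003, -1.0]]
contact_force: [1.5, -3.4, 6.3]
finger_gap: 0.056
```

```bash
python3 -m inch '{"offset":[[0,0,0],[0,0,0],[0,0,0],[0,0,0],[0,0,0],[0,0,0],[0,0,0]],"turn":[0,0,0,0,0,0,0],"jaw":[0.2,-0.3,-0.7,-1,-1,-1,-1]}'
```

```text
time: 7.95
ee_pos: [0.5403, 0.2312, 0.1361]
tool_rot: [[-0.252, -0.968, -0.0], [-0.968, 0.252, -0.0], [0.0, 0.0, -1.0]]
contact_force: [0.3, -0.1, -0.1]
finger_gap: 0.0855
```

```bash
python3 -m inch '{"offset":[[0,0,-6],[0,0,-22],[0,0,-45],[0,0,-75],[0,5,-105],[0,22,-130],[0,45,-150],[0,68,-160],[0,82,-164],[0,85,-164],[0,85,-164],[0,85,-164]],"turn":[0,0,0,0,0,0,0,0,0,0,0,0],"jaw":[-1,-1,-1,-1,-1,-1,-1,-1,-1,-1,-1,-1]}'
python3 - <<'E'
from h import *
import pickle
f=grab_frame("wrist"); pickle.dump(f,open("f3.pkl","wb"))
save("pics/w3.png",f,(100,20,420,260),2.5)
E
```

```text
time: 9.15
ee_pos: [0.4585, 0.2523, 0.2994]
tool_rot: [[-0.253, -0.968, -0.001], [-0.968, 0.253, -0.001], [0.001, 0.001, -1.0]]
contact_force: [-0.3, -0.0, -0.0]
finger_gap: 0.085
```

View pics/w3.png

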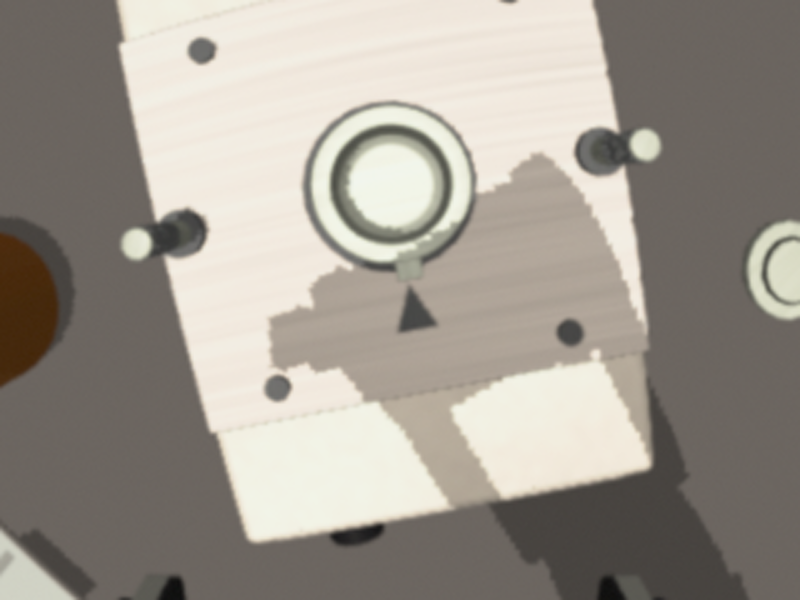

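The lug end at (409,278) now lies next to the pointer tip at (410,287). I'll quantify the angle.

```bash
python3 - <<'E'
from h import *
import pickle
f=pickle.load(open("f3.pkl","rb"))
p=lambda u,v,z:onz(f,100+u/2.5,20+v/2.5,z,True)[:2]
a=lambda d:round(np.degrees(np.arctan2(d[1],d[0])),2)
c=(p(305,185,.156)+p(475,185,.156))/2; cy=(p(390,102,.156)+p(390,267,.156))/2
j=(c+cy)/2;tip=p(410,286,.106);lug=p(409.5,279,.118)
s=[p(202,50,.101),p(278,388,.101),p(570,332,.101)]
print("jar",c,cy,"tip",tip,"lug",lug,"yaw lug",a(j-lug),np.linalg.norm(j-lug),"yaw tip",a(j-tip),np.linalg.norm(j-tip))
print("mill yaw",a(s[0]-s[1]),a(s[1]-s[2])-90)
o=get_obs();R=np.array(o["tool_rot"]);print(R.T@(np.array([.558,-.213,.25])-o["ee_pos"])*1000)
E
```

```text
jar [0.53991156 0.23017327] [0.53973926 0.23022025] tip [0.49505754 0.23283071] lug [0.49955799 0.23223002] yaw lug -2.89 0.0403187188147497 yaw tip -3.37 0.044845282993997204
mill yaw -3.36 -3.260000000000005
[ 424.94578525 -213.90606318   49.51657471]
```

```bash
python3 -m inch '{"offset":[[12,-4,0],[45,-14,0],[85,-26,0],[127,-39,0],[169,-52,5],[211,-65,10],[253,-78,20],[295,-91,30],[337,-104,40],[376,-117,48],[411,-128,54],[438,-136,57],[453,-141,59],[458,-142,59],[458,-142,59],[458,-142,59]],"turn":[0,-0.03,-0.06,-0.1,-0.14,-0.18,-0.22,-0.26,-0.3,-0.34,-0.38,-0.41,-0.43,-0.43,-0.43,-0.43],"jaw":[-1,-1,-1,-1,-1,-1,-1,-1,-1,-1,-1,-1,-1,-1,-1,-1]}'
python3 - <<'E'
from h import *
import pickle
f=grab_frame("wrist"); pickle.dump(f,open("f4.pkl","wb"))
print(proj(f,np.array([.558,-.213,.1])))
save("pics/w4.png",f,(155,75,355,225),4)
E
```

```text
time: 10.8
ee_pos: [0.4798, -0.2259, 0.2412]
tool_rot: [[0.174, -0.985, -0.0], [-0.985, -0.174, 0.0], [-0.001, 0.0, -1.0]]
contact_force: [0.7, -0.5, 0.2]
finger_gap: 0.0855
(np.float64(256.9936528626422), np.float64(95.52135168450066))
```

View pics/w4.png

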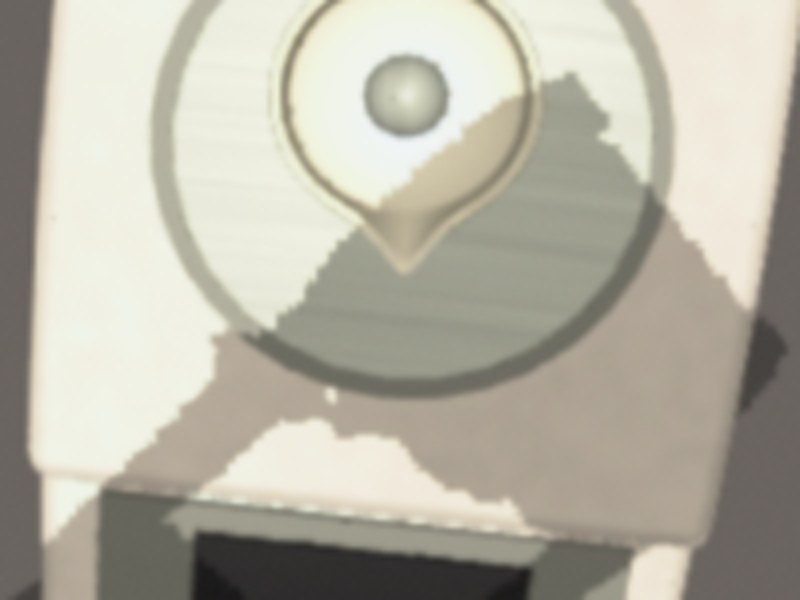

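The dish's outer rim runs from 268 to 542 at row 92, the lip tip is at (404,273), and the ball is central at (406,96).

```bash
python3 - <<'E'
from h import *
import pickle
f=pickle.load(open("f4.pkl","rb"))
p=lambda u,v,z:onz(f,155+u/4,75+v/4,z,True)[:2]
a=lambda d:round(np.degrees(np.arctan2(d[1],d[0])),2)
c=(p(268,92,.1)+p(542,92,.1))/2; w=np.linalg.norm(p(268,92,.1)-p(542,92,.1)); l=p(404,274,.1); b=p(406,96,.092)
print("c",c,w,"lip",l,"ball",b,"yaw",a(l-b),a(l-c),np.linalg.norm(l-b),np.linalg.norm(l-c))
o=get_obs();R=np.array(o["tool_rot"])
for q in(c,b,l+.041*(b-l)/np.linalg.norm(b-l)): print(R.T@(np.array([*q,.093])-o["ee_pos"])*1000)
E
```

```text
c [ 0.55910465 -0.21215192] 0.06161674349463794 lip [ 0.51749881 -0.21929571] ball [ 0.55781291 -0.21261409] yaw -170.59 -170.26 0.040864046882004824 0.04221468283323491
[  0.52399986 -80.2798311  148.35208378]
[  0.75393652 -78.9273032  148.35201201]
[  0.75542662 -79.06324815 148.35201276]
```

```bash
python3 -m inch '{"offset":[[0,-8,0],[0,-28,0],[1,-52,0],[1,-71,10],[1,-79,28],[1,-79,52],[1,-79,78],[1,-79,102],[1,-79,122],[1,-79,136],[1,-79,144],[1,-79,148],[1,-79,149],[1,-79,149],[1,-79,149]],"turn":[0,0,0,0,0,0,0,0,0,0,0,0,0,0,0],"jaw":[-1,-1,-1,-1,-1,-1,-1,-1,-1,-1,-1,-1,-1,-1,-1]}' 25
python3 - <<'E'
from plant import *
o=get_obs(); print(o["time"],o["ee_pos"],o["finger_gap"])
E
```

```text
time: 12.35
ee_pos: [0.5586, -0.214, 0.0933]
tool_rot: [[0.174, -0.985, 0.001], [-0.985, -0.174, -0.001], [0.001, -0.001, -1.0]]
contact_force: [0.3, 0.0, 0.5]
finger_gap: 0.0854
12.35 [ 0.558588   -0.21398979  0.09328084] 0.08544841822219135
```

```bash
python3 -m inch '{"offset":[[0,0,0],[0,0,0],[0,0,0],[0,0,0],[0,0,0],[0,0,0],[0,0,0],[0,0,0],[0,0,0],[0,0,0],[0,0,0],[0,0,0],[0,0,0],[0,0,0],[0,0,0],[0,0,0],[0,0,0]],"turn":[0,0,0,0,0,0,0,0,0,0,0,0,0,0,0,0,0],"jaw":[-0.85,-0.75,-0.65,-0.6,-0.57,-0.54,-0.52,-0.5,-0.48,-0.46,-0.44,-0.42,-0.4,-0.37,-0.35,-0.35,-0.35]}' 25
```

```text
time: 14.05
ee_pos: [0.5582, -0.2137, 0.0925]
tool_rot: [[0.174, -0.985, 0.0], [-0.985, -0.174, -0.0], [0.0, -0.0, -1.0]]
contact_force: [-1.0, 0.9, 2.6]
finger_gap: 0.0592
```

```bash
python3 -m inch '{"offset":[[0,0,0],[0,0,0],[0,0,0],[0,0,-1],[0,0,-3],[0,0,-6],[0,0,-11],[0,0,-18],[0,0,-27],[0,0,-38],[0,0,-50],[0,0,-63],[0,0,-76],[0,0,-88],[0,0,-99],[0,0,-108],[0,0,-115],[0,0,-120],[0,0,-123],[0,0,-125]],"turn":[0,0,0,0,0,0,0,0,0,0,0,0,0,0,0,0,0,0,0,0],"jaw":[-0.2,0,0.2,0.2,0.2,0.2,0.2,0.2,0.2,0.2,0.2,0.2,0.2,0.2,0.2,0.2,0.2,0.2,0.2,0.2]}' 30
python3 - <<'E'
from h import *
import pickle
f=grab_frame("wrist"); g=grab_frame("scene"); pickle.dump((f,g),open("f5.pkl","wb"))
u,v=map(int,proj(g,np.array([.558,-.213,.21])))
A=cv2.resize(f["image"][180:380,156:356,::-1],(400,400)); B=cv2.resize(g["image"][v-40:v+40,u-40:u+40,::-1],(400,400),interpolation=cv2.INTER_CUBIC)
cv2.imwrite("pics/w5.png",np.hstack([A,B])); print(u,v)
E
```

```text
time: 16.05
ee_pos: [0.5579, -0.2135, 0.2172]
tool_rot: [[0.174, -0.985, -0.0], [-0.985, -0.174, 0.0], [-0.0, 0.0, -1.0]]
contact_force: [0.6, 0.2, -0.8]
finger_gap: 0.0588
132 235
```

View pics/w5.png

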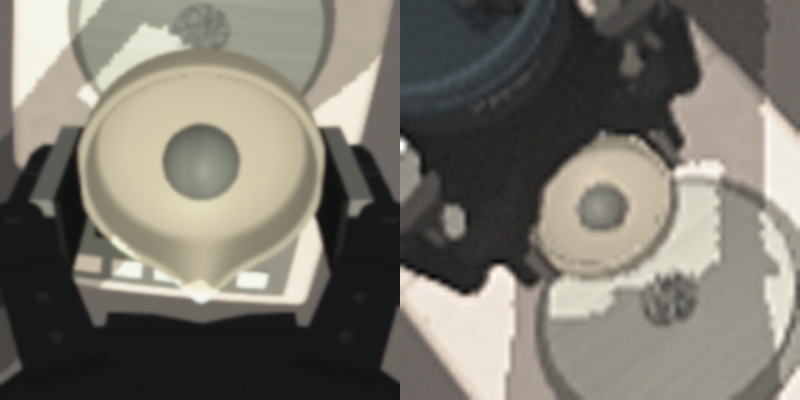

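The dish is held level, with the ball in the middle at (200,162) in the left crop and the lip at (200,293). The lift worked. Next I'll turn it smoothly where it is.

```bash
python3 -m inch '{"offset":[[0,0,0],[0,0,0],[0,0,0],[0,0,0],[0,0,0],[0,0,0],[0,0,0],[0,0,0],[0,0,0],[0,0,0],[0,0,0],[0,0,0],[0,0,0],[0,0,0],[0,0,0],[0,0,0],[0,0,0],[0,0,0],[0,0,0],[0,0,0]],"turn":[-0.004,-0.016,-0.036,-0.064,-0.1,-0.144,-0.196,-0.256,-0.324,-0.4,-0.48,-0.56,-0.64,-0.72,-0.8,-0.88,-0.96,-1.04,-1.12,-1.2],"jaw":[0.2,0.2,0.2,0.2,0.2,0.2,0.2,0.2,0.2,0.2,0.2,0.2,0.2,0.2,0.2,0.2,0.2,0.2,0.2,0.2]}' 30
python3 -m inch '{"offset":[[0,0,0],[0,0,0],[0,0,0],[0,0,0],[0,0,0],[0,0,0],[0,0,0],[0,0,0],[0,0,0],[0,0,0],[0,0,0],[0,0,0],[0,0,0],[0,0,0],[0,0,0],[0,0,0]],"turn":[-0.08,-0.16,-0.24,-0.32,-0.4,-0.48,-0.56,-0.64,-0.72,-0.8,-0.88,-0.96,-1.04,-1.12,-1.2,-1.28],"jaw":[0.2,0.2,0.2,0.2,0.2,0.2,0.2,0.2,0.2,0.2,0.2,0.2,0.2,0.2,0.2,0.2]}' 30
python3 -m inch '{"offset":[[0,0,0],[0,0,0],[0,0,0],[0,0,0],[0,0,0],[0,0,0],[0,0,0],[0,0,0],[0,0,0],[0,0,0],[0,0,0],[0,0,0],[0,0,0]],"turn":[-0.08,-0.155,-0.22,-0.275,-0.32,-0.357,-0.387,-0.409,-0.424,-0.432,-0.436,-0.436,-0.436],"jaw":[0.2,0.2,0.2,0.2,0.2,0.2,0.2,0.2,0.2,0.2,0.2,0.2,0.2]}' 30
python3 - <<'E'
from h import *
o=get_obs();R=np.array(o["tool_rot"]);print(o["time"],np.degrees(np.arctan2(R[1,0],R[0,0])),R.T@(np.array([.4991,.2324,o["ee_pos"][2]])-o["ee_pos"])*1000,o["ee_pos"],o["joints"])
E
```

```text
time: 18.15
ee_pos: [0.558, -0.2136, 0.2173]
tool_rot: [[0.982, -0.19, -0.0], [-0.19, -0.982, 0.0], [-0.0, -0.0, -1.0]]
contact_force: [-0.0, -0.8, -2.2]
finger_gap: 0.0593
time: 19.75
ee_pos: [0.558, -0.2136, 0.2172]
tool_rot: [[0.464, 0.886, -0.0], [0.886, -0.464, 0.0], [0.0, -0.0, -1.0]]
contact_force: [0.2, -0.5, -1.0]
finger_gap: 0.0592
time: 21.05
ee_pos: [0.558, -0.2136, 0.2173]
tool_rot: [[0.051, 0.999, 0.0], [0.999, -0.051, -0.0], [-0.0, 0.0, -1.0]]
contact_force: [1.2, -0.2, -1.7]
finger_gap: 0.0593
21.05 87.08121408502782 [ 4.42438198e+02 -8.15443464e+01 -4.81612195e-03] [ 0.55800943 -0.2136165   0.2173017 ] [-3.23189919e+01  1.46284690e+01  9.03045160e+01  1.15732991e-03
  7.50647176e+01 -1.19400504e+02]
```

```bash
python3 -m inch '{"offset":[[0.4,-0.1,0],[1.5,-0.3,0],[3.4,-0.6,0],[6.1,-1.1,0],[9.6,-1.8,0],[13.8,-2.5,0],[18.7,-3.4,0],[24.5,-4.5,0],[31,-5.7,0],[38.2,-7,0],[46.3,-8.5,0],[55.1,-10.2,0],[64.6,-11.9,0],[75,-13.8,0],[86,-15.9,0],[97.9,-18.1,0],[110.5,-20.4,0],[123.5,-22.8,0],[136.5,-25.2,0],[149.5,-27.6,0]],"turn":[0,0,0,0,0,0,0,0,0,0,0,0,0,0,0,0,0,0,0,0],"jaw":[0.2,0.2,0.2,0.2,0.2,0.2,0.2,0.2,0.2,0.2,0.2,0.2,0.2,0.2,0.2,0.2,0.2,0.2,0.2,0.2]}' 30
python3 -m inch '{"offset":[[13,-2.4,0],[26,-4.8,0],[39,-7.2,0],[52,-9.6,0],[65,-12,0],[78,-14.4,0],[91,-16.8,0],[104,-19.2,0],[117,-21.6,0],[130,-24,0],[143,-26.4,0],[156,-28.8,0],[169,-31.2,0],[182,-33.6,0]],"turn":[0,0,0,0,0,0,0,0,0,0,0,0,0,0],"jaw":[0.2,0.2,0.2,0.2,0.2,0.2,0.2,0.2,0.2,0.2,0.2,0.2,0.2,0.2]}' 30
python3 -m inch '{"offset":[[12.6,-2.3,0],[24.5,-4.5,0],[35.5,-6.5,0],[45.9,-8.5,0],[55.4,-10.2,0],[64.2,-11.8,0],[72.3,-13.3,0],[79.5,-14.7,0],[86,-15.9,0],[91.8,-16.9,0],[96.7,-17.8,0],[100.9,-18.6,0],[104.4,-19.2,0],[107.1,-19.7,0],[109,-20.1,0],[110.1,-20.3,0],[110.5,-20.4,0],[110.5,-20.4,0],[110.5,-20.4,0]],"turn":[0,0,0,0,0,0,0,0,0,0,0,0,0,0,0,0,0,0,0],"jaw":[0.2,0.2,0.2,0.2,0.2,0.2,0.2,0.2,0.2,0.2,0.2,0.2,0.2,0.2,0.2,0.2,0.2,0.2,0.2]}' 30
python3 - <<'E'
from h import *
import pickle
fs=[grab_frame(n) for n in("wrist","scene","top")]; pickle.dump(fs,open("f6.pkl","wb"))
f,g,_=fs
u,v=map(int,proj(g,np.array([.51,.232,.19])));print(u,v,f["image"].shape)
A=cv2.resize(f["image"][144:384,136:376,::-1],(480,480),interpolation=cv2.INTER_CUBIC); B=cv2.resize(g["image"][v-32:v+48,u-25:u+28,::-1],(318,480),interpolation=cv2.INTER_CUBIC)
cv2.imwrite("pics/w6.png",np.hstack([A,B]))
E
```

```text
time: 23.05
ee_pos: [0.5379, -0.0617, 0.2173]
tool_rot: [[0.051, 0.999, 0.0], [0.999, -0.051, -0.0], [-0.0, 0.0, -1.0]]
contact_force: [-0.2, -1.2, -1.2]
finger_gap: 0.059
time: 24.45
ee_pos: [0.5136, 0.1217, 0.2173]
tool_rot: [[0.051, 0.999, 0.0], [0.999, -0.051, 0.0], [0.0, 0.0, -1.0]]
contact_force: [-0.3, -0.2, -0.4]
finger_gap: 0.0588
time: 26.35
ee_pos: [0.499, 0.2318, 0.2173]
tool_rot: [[0.051, 0.999, 0.0], [0.999, -0.051, -0.0], [-0.0, 0.0, -1.0]]
contact_force: [-0.8, 0.6, -1.0]
finger_gap: 0.0593
278 118 (384, 512, 3)
```

View pics/w6.png

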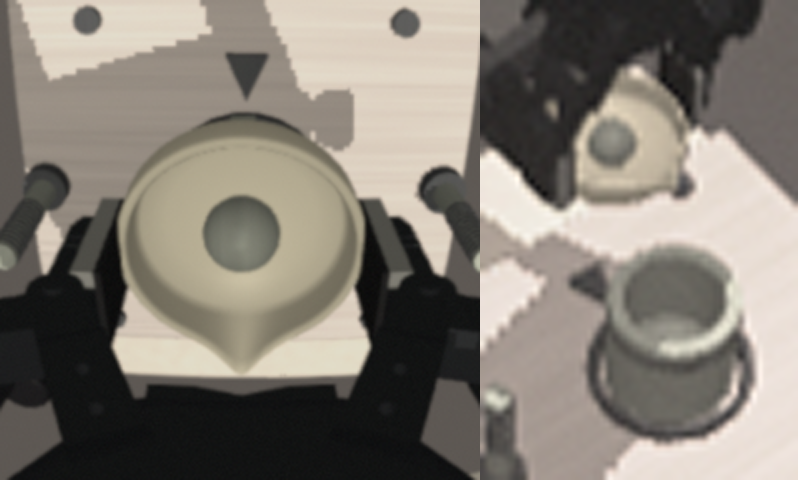

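The wrist view shows the ball central at (242,233), the lip tip at (242,372) and the pointer at (246,97), so the lip points to the mill's back and the jar lies below it. I'll measure the lip position in the wrist view and check it against the scene view.

```bash
python3 - <<'E'
from h import *
import pickle
f,g,t=pickle.load(open("f6.pkl","rb"))
p=lambda u,v,z:onz(f,136+u/2,144+v/2,z,True)[:2]
a=lambda d:round(np.degrees(np.arctan2(d[1],d[0])),2)
z=.2248
l=p(242,373,z);L=p(118,233,z);R=p(364,233,z);b=p(242,233,z-.008);n=p(242,118,z)
print("lip",l,"L",L,"R",R,np.linalg.norm(L-R),"ball",b,"near rim",n,"yaw ball-lip",a(l-b))
m=np.radians(-3.35);c=l-.041*np.array([np.cos(m),np.sin(m)]);print("center from lip",c,"target lip",[.540,.230])
tip=p(246,99,.106);print("tip seen",tip)
for X in([.540,.230,.2248],[.499,.2324,.2188],[.54,.23,.156]):
    u,v=proj(g,np.array(X));print("scene exp crop",(u-253)*6+480,(v-86)*6)
E
```

```text
lip [0.53673508 0.22992952] L [0.48852501 0.2021009 ] R [0.49151557 0.2618287 ] 0.059802621142972204 ball [0.49438777 0.23200387] near rim [0.4601154  0.23366221] yaw ball-lip -2.8
center from lip [0.49580514 0.23232537] target lip [0.54, 0.23]
tip seen [0.49568256 0.23390948]
scene exp crop 680.0883970019111 189.7973768957958
scene exp crop 617.3391350006566 135.06414497969297
scene exp crop 671.2581184845559 291.28759815288515
```

```bash
python3 - <<'E'
from h import *
import pickle
def tri(r):
    A=sum(np.eye(3)-np.outer(d,d)/(d@d) for _,d in r); b=sum((np.eye(3)-np.outer(d,d)/(d@d))@c for c,d in r); return np.linalg.solve(A,b)
f,g,t=pickle.load(open("f6.pkl","rb"))
W=lambda u,v:ray(f,136+u/2,144+v/2,True); S=lambda u,v:ray(g,253+(u-480)/6,86+v/6)
print("now lip",tri([W(242,373),S(684,190)]),"ball",tri([W(242,233),S(612,142)]))
f0=pickle.load(open("f4.pkl","rb"));s0=pickle.load(open("f0.pkl","rb"))["scene"]
W=lambda u,v:ray(f0,155+u/4,75+v/4,True); S=lambda x,y:ray(s0,108+x/4.9,223+y/4.6)
print("then lip",tri([W(404,274),S(140,92)]),"ball",tri([W(406,96),S(199,147)]))
f1,g1=pickle.load(open("f5.pkl","rb"))
W=lambda u,v:ray(f1,156+u/2,180+v/2,True); S=lambda x,y:ray(g1,92+(x-400)/5,195+y/5)
print("lifted ball",tri([W(202,162),S(603,208)]))
E
```

```text
now lip [0.53968469 0.23095838 0.22269747] ball [0.49675377 0.23180461 0.21283654]
then lip [ 0.5155582  -0.21890717  0.08750858] ball [ 0.55773968 -0.21229045  0.0833153 ]
lifted ball [ 0.57099634 -0.21286744  0.2348267 ]
```

The lip triangulates to (.540,.231,.223), agreeing with the no-slip estimate. I'll go down 24 mm and nudge 1 mm towards the back.

```bash
python3 -m inch '{"offset":[[0,0,0.3],[0,0,1],[0,0.1,2.3],[0,0.2,4],[0,0.3,6],[0,0.4,8.5],[0,0.5,11],[0,0.6,13.5],[0,0.7,16],[0,0.8,18.3],[0,0.9,20.3],[0,1,22],[0,1,23.2],[0,1,23.8],[0,1,24],[0,1,24],[0,1,24],[0,1,24],[0,1,24],[0,1,24]],"turn":[0,0,0,0,0,0,0,0,0,0,0,0,0,0,0,0,0,0,0,0],"jaw":[0.2,0.2,0.2,0.2,0.2,0.2,0.2,0.2,0.2,0.2,0.2,0.2,0.2,0.2,0.2,0.2,0.2,0.2,0.2,0.2]}' 30
python3 - <<'E'
from h import *
import pickle
fs=[grab_frame(n) for n in("wrist","scene","top")]; pickle.dump(fs,open("f7.pkl","wb"))
f,g,_=fs
A=cv2.resize(f["image"][144:384,136:376,::-1],(480,480),interpolation=cv2.INTER_CUBIC); B=cv2.resize(g["image"][86:166,253:306,::-1],(318,480),interpolation=cv2.INTER_CUBIC)
cv2.imwrite("pics/w7.png",np.hstack([A,B]))
for X in([.540,.230,.2],[.499,.2324,.194],[.54,.23,.156]):
    u,v=proj(g,np.array(X));print("scene exp crop",(u-253)*6+480,(v-86)*6)
E
```

```text
time: 28.5
ee_pos: [0.5, 0.2319, 0.1933]
tool_rot: [[0.051, 0.999, 0.0], [0.999, -0.051, 0.0], [0.0, 0.0, -1.0]]
contact_force: [0.8, -0.1, -1.5]
finger_gap: 0.0593
scene exp crop 676.777868117583 227.84672135170064
scene exp crop 615.4861397335974 173.50738183572128
scene exp crop 671.2581184845559 291.28759815288515
```

View pics/w7.png

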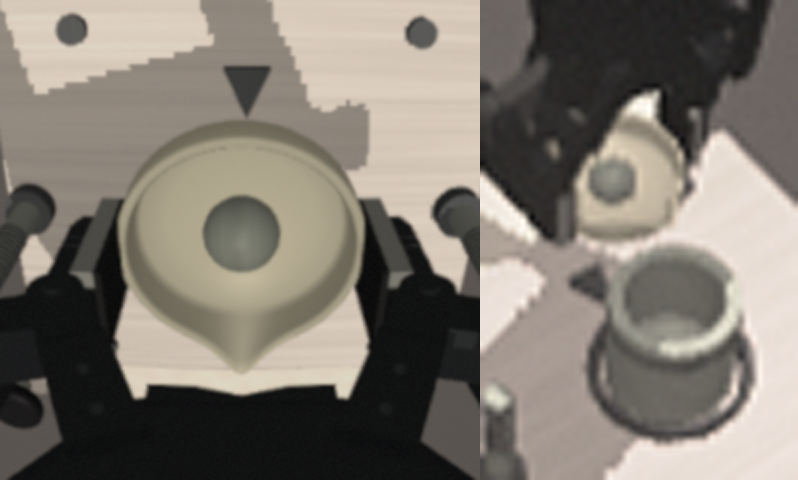

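The ball is still in the middle at (242,233), the lip points to the back, and in the scene view the dish hangs clear of the jar rim. The arm is settled, so I'll hand in.

```bash
python3 - <<'E'
from plant import *
import numpy as np
o=get_obs(); print(o["time"],o["ee_pos"],np.abs(o["joint_vel"]).max(),o["contact_force"],o["finger_gap"]); print(sign_off())
E
```

```text
28.65 [0.49996599 0.23191596 0.19332434] 0.06598887019322998 [ 0.16425559  0.12915489 -1.13732004] 0.05915943997773111
the job is handed in; nothing more can be done
None
```

I turned the jar in its seat by about 104.5° and let go. I then lifted the dish, turned it, carried it over, and handed in after 28.65 s on the robot's clock with the dish still held, level and still.

**Last checks**
- **Jar:** the lug was at -2.9° against -3.4° for the pointer and mill, so about 0.5° off. I measured this before picking up the dish.
- **Dish:** the lip works out at about (0.541, 0.230) m, with the jar's mouth at (0.540, 0.230) m. The foot is about 2 cm above the rim, give or take 2 mm. The tool is vertical and the ball was still in the middle in the last picture.
- **Contact:** the force reading was about 1 N and the arm was still.

**Disagreements**
- **Turn:** the dish's lip started out facing the robot, so pointing it at the back of the mill took about 167°, not the quarter turn in the task.
- **Cameras:** the scene camera reads about 5 mm farther in x than the wrist camera. I relied on the wrist camera and the arm's own position.
- **Lip, by wrist image alone:** 24 mm above the final pose, it put the lip about 3 mm short. The rim height I assumed for that reading was uncertain.
- **Not re-measured:** I did not measure the final gap above the rim separately, and I did not check the lid, clamp bar or bottle again. The arm reported no contact with them.

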